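# Dial open the display-stock chest

## Robot

A 6-joint arm with a two-finger parallel gripper is mounted at the origin on the work surface. World frame = base frame: x ahead of the robot, y to its left, z up, the work surface at z = 0. Lengths are in m, angles in rad, forces in N, time in s.
With the tool pointing down it reaches from about 0.425 to 0.95 m from the base axis. Payload 3.5 kg.
Tool frame: the origin (TCP) lies between the finger pads; the fingertips stand 22 mm ahead of it and the grasp point (between the pads) lies 3 mm ahead of it (ctrl.nose_length is the z of the fingertips in the tool frame, in m); z points along the fingers, y is the line along which they close (so a half turn about z gives the same grasp; the last joint's range is limited). The gripper opens to 85 mm and grips with 20 to 120 N. Pads are 22 mm wide; open, the fingers measure 114 mm over their backs; the gripper's body (76 mm by 85 mm) begins 54 mm behind the grasp point. The pads swing forward as they close: fully open they stand 13 mm farther back than shut.
Start: joints at [-1.325, 0.286, 1.577, -0, 1.279, -0.15], TCP at [0.26, -0.623, 0.253] pointing down, gripper open.
Joint ranges: [-2.77, 2.77], [-0.9, 2.22], [0.21, 2.48], [-1.53, 4.67], [0.24, 2.81], [-2.84, 2.84]. Speed limits (rad/s): [2.79, 2.79, 3.14, 3.14, 3.14, 3.14].

## Interface

Orientations are given as a unit quaternion [x, y, z, w].
In Python, from plant import ctrl gives the robot as it stands. The module is installed in compiled form; this text tells all that it offers.
- The arm moves only by the tool send_rows, never from a script. Its argument "rows" is text: rows parted by semicolons, each of 7 numbers parted by spaces: the turn, a rotation vector about the tool's x, y, z in parts of the range, where 1.0 means 90 degrees, then the shift along the tool's x, y, z in a scale on which 1.0 is 600 mm, then the opening, from -1 (shut) to 1 (fully open). A call has 1 to 8 rows; each row is the pose to reach, as a shift and turn from the pose commanded when the call began, along the tool's axes at that moment; what a row does not reach only later rows make up. A row lasts 1/8 s, in which the tool goes at most 62.5 mm and 10.7 degrees, less where a joint would pass 70% of its speed; a pose out of reach is approached as far as the arm can. A shift or turn number past 1, either way, is cut back to 1. A call with a gripper value outside its range is refused whole. The fingers move at their own pace and stop on an object; "grip_force" is the grip in N (left out, the last holds). Time passes only in rows, so rows that repeat a pose let the fingers close. It gives the time, the measured TCP pose, the force, the opening and the grip force at its end, in the units of the state.
- ctrl.get_state(): the state, without advancing time (a new reading comes with each control period).
- ctrl.read_camera(name): name is "side" or "top" or "wrist"; returns a dict with "color" (480x640x3 uint8, red, green, blue), "fx", "fy", "cx", "cy" (pixels), "D" ([k1, k2, p1, p2, k3] as OpenCV has them; the pictures are not rectified), "extrinsics" (4x4, takes a point from world to camera coordinates). Camera axes: x right, y down, z forward; pixel columns grow to the right and rows downward; lengths in m; the calibration is good to about 2 mm. A picture is of the moment at which its call begins. There is no depth.
- ctrl.sign_off(): hands the job in; it is judged then, once.
Trained networks look in a picture, given as the dict that the camera call returned (one of the last four; its "shot" number tells which), for a name from the list of things; names that differ only in an ending like _2 or _b are one class to them, and where a whole thing is asked for, a point or a joint stands for the part that bears it (a point fixed in the world has none). Each returns a list of dicts, best first, with "p" (0 to 1); they miss things now and then, are a little off and sometimes report something else, mostly with a low value. They report only what shows in the picture. A call takes as long as a camera call.
- ctrl.look_for(picture, target): "position" ([x, y, z] in m, in the coordinates of the camera as it stood for that picture, good to about 4 mm: the middle of the surface that is visible of it).
The state is a dict: "time": time; "qpos": joint angles; "dq": joint speeds; "joint_efforts": joint torques, N m; "eef_pos": TCP position; "tcp_rot": TCP orientation; "contact_force": force on the tool from outside, world axes, zero at the start; "wrist_torque": the same for the moment, N m; "opening": opening from 0.0 (shut) to 1.0 (fully open); "finger_force": force on a finger pad.
Only numpy, scipy, OpenCV 4.12 (cv2) and the standard library are available. Lean on these libraries where they do the work, as an engineer would, in place of code of your own. Each camera call takes 0.05 s, during which the arm holds its last target. There are 200 camera calls.

## Task

Open the locked steel stock chest: turn its dial right (clockwise) to 12, then left (counter-clockwise) to 28, then right again, slowly, until somewhere round 22 you feel the bolt drop in and the dial is blocked; stop at that feel and do not wrench the dial. Then take the lid by its handle, raise it to about 45 degrees or more and leave it standing open. Do not force the lid, and leave the things lying round the chest where they are.

Things in the scene. Friction and masses are not known exactly. Their poses are not given: they have to be found in the camera images.
- chest: dark grey steel stock chest, 260 deep (x) x 300 wide (y) x 131 high with its lid shut, fixed to the bench. Origin: centre of its underside, on the bench; its x axis points away from the operator, from the handle edge to the hinge edge; z up.
- lid (a joint): angle of the lid in rad: 0 shut, grows as the handle edge rises, mechanical end at 1.2 (45 degrees is 0.785). The lid with its lock weighs about 0.9 kg and stays, by a stiff friction hinge, at whatever angle it is left; raising it takes about 8 to 13 N at the handle. While the bolt is thrown it cannot rise.
- lid_hinge (a point): middle of the lid's hinge line, at the rear top edge of the chest, 125 above the bench; the point's y axis lies along the hinge line, and its frame turns with the lid.
- handle (a point): middle of the lid's handle bar: a round steel bar of 10 diameter running 100 along the chest's y, its axis 38 above the lid's top face (44 above the hinge line) and 235 in front of the hinge line, 120 in front of the dial's axis, on two 10 mm posts at its ends.
- dial (a joint): angle of the dial in rad, counted up as it turns left (counter-clockwise from above), endless. 0 with the red 0 mark at the index; the number at the index is angle / 0.15708 (40 numbers, 9 degrees each): 12, 22, 28 are 1.885, 3.456, 4.398. It starts between 19 and 27, turns against a light friction (under 0.15 N m) and stays where it is left.
- knob (a point): centre of the top of the dial's round black knob, on the dial's axis, vertical with the lid shut. The knob is knurled and hardly slips in a grip, 44 in diameter, 27 high, on a black dial plate of 72 diameter whose flat face is 27.5 below this point, over a steel ring of 94 diameter fixed on the lid. The point turns with the dial.
- index (a point): inner end of the short red index line on the steel ring, 33 from the dial's axis, on the side towards the hinge (the chest's +x).
- mark_0 (a point): the long red 0 mark on the dial plate, 33 from the axis. The other marks are white, a line for each number, longer at the fives and longest at the tens; the numbers rise clockwise round the dial.
- mark_12 (a point): the mark of number 12 on the dial plate, 33 from the axis (108 degrees clockwise of 0). Turning right to 12 sets the lock's first wheel, good to about one number either way, counted at the farthest point reached: do not run past and come back. After a miss, turn right more than a full turn, again to 12, and go on from there.
- mark_28 (a point): the mark of number 28 on the dial plate, 33 from the axis (252 degrees clockwise of 0). Turning left to 28 sets the second wheel, again to about one number and without running past. The dial picks each wheel up after 12 numbers of free play, so it may be let go and taken again at any place on the way.
- lock: the lock case with its sprung bolt, hidden under the lid (origin on the hinge line). The bolt rides on the dial's cam and two wheels and drops in, drawing the dial on a little, when their gates face it: on the last right turn somewhere from 25 to 19, it varies; about one number on, the dial is stopped dead. More than 25 N on it (0.8 N m on the blocked dial, or prying the bolted lid) damages it.
- tape: roll of cream masking tape lying flat, 100 outside, 24 high; bystander. Origin: centre of its underside.
- mould: gold-coloured metal screen-alignment mould, 150 x 85 x 16; bystander. Origin: centre of its underside.
- roller: hand roller with a blue silicone drum 100 long and a white handle, 24 high, 145 long; bystander. Origin: under the middle, on the bench.
- dropper: round glass jar with a steel cap, 66 in diameter, 100 high; bystander. Origin: centre of its underside.

How it is judged:
On the way, in this order (a step that is already met when the one before it is completed fails the run):
1. the dial is brought to 12 and stopped there (distance between mark_12 and index below 0.0062 m), for 0.1 s.
2. the dial is brought to 28 and stopped there (distance between mark_28 and index below 0.0062 m), for 0.1 s.
At the end, for the whole second after the job is handed in: The lid stands still at more than 0.65 rad (37 degrees), let go, and the tape, mould, roller and jar are within 30 mm of where they lay (value of joint lid above 0.65 rad and velocity of joint lid between -0.03 and 0.03 rad/s and distance of each of tape, mould, roller, dropper from where it was at the start of the episode below 0.03 m); the robot touches nothing.
It fails at once if the dial is wrenched or the bolted lid pried: more than 25 N on the bolt (contact force between lock and anything else above 25 N).
It fails at once if a bystander is shoved more than 30 mm (distance of any of tape, mould, roller, dropper from where it was at the start of the episode above 0.03 m).
It also fails if it takes over 72 s, if anything falls off the work surface, if the arm or the gripper's body presses on something with over 40 N, if the wrist force passes 120 N, or if a joint passes its speed limit or range.

## Working session

There is one attempt and no reset: what is moved stays moved. The work goes in short steps, Python scripts to look and compute and a tool call to move; the robot and the scene stay as the last step left them, time stands still between calls to the robot, and variables do not carry over. Pictures are saved under pics/ and viewed, at most 10 in all, crops included, and the job is handed in when it is done.

Besides the shell and the picture viewer there is one more tool, called after ">>>" in YAML: its name, and indented under it one key for each argument. send_rows: Moves the arm, as the interface text tells. Its arguments: {"type":"object","properties":{"rows":{"type":"string"},"grip_force":{"type":"number"}},"required":["rows"]}

```bash
mkdir -p pics; cat > h.py <<'E'
import numpy as np,cv2
from scipy.spatial.transform import Rotation as R
from plant import ctrl
def K(c): return np.array([[c['fx'],0,c['cx']],[0,c['fy'],c['cy']],[0,0,1]])
def look(c,names,n=2):
    T=np.linalg.inv(c['extrinsics'])
    for t in names:
        for d in ctrl.look_for(c,t)[:n]:
            p=T[:3,:3]@np.array(d['position'])+T[:3,3]; print(t,round(d['p'],2),p.round(4))
def save(c,f,box=None,s=1):
    im=c['color'][:,:,::-1]
    if box: im=im[box[1]:box[3],box[0]:box[2]]
    cv2.imwrite('pics/'+f,cv2.resize(im,None,fx=s,fy=s,interpolation=cv2.INTER_CUBIC))
def proj(c,P):
    E=c['extrinsics']; r=cv2.Rodrigues(E[:3,:3])[0]
    return cv2.projectPoints(np.float64(P).reshape(-1,1,3),r,E[:3,3],K(c),np.array(c['D']))[0].reshape(-1,2)
def ray(c,uv,z):
    E=c['extrinsics'];T=np.linalg.inv(E)
    q=cv2.undistortPoints(np.float64(uv).reshape(-1,1,2),K(c),np.array(c['D'])).reshape(-1,2)
    d=np.c_[q,np.ones(len(q))]@T[:3,:3].T;o=T[:3,3]
    return o+d*((z-o[2])/d[:,2])[:,None]
E
python3 - <<'E'
from h import *
c=ctrl.read_camera('top');save(c,'top.png')
look(c,['chest','knob','handle','index','mark_0','mark_12','mark_28','lid_hinge','tape','mould','roller','dropper'],1)
print(np.linalg.inv(c['extrinsics']).round(3))
c=ctrl.read_camera('side');save(c,'side.png')
look(c,['chest','knob','handle','index','mark_0','lid_hinge','dropper'],1)
s=ctrl.get_state();print(s)
E
```

```text
chest 0.72 [0.5806 0.0549 0.132 ]
knob 0.81 [0.5939 0.0586 0.1413]
handle 0.84 [0.5768 0.0573 0.1318]
index 0.78 [0.5747 0.0547 0.1348]
mark_0 0.64 [0.5995 0.0614 0.141 ]
mark_12 0.64 [0.5995 0.0614 0.141 ]
mark_28 0.64 [0.5995 0.0614 0.141 ]
lid_hinge 0.6 [0.5763 0.0571 0.1301]
tape 0.67 [0.5826 0.309  0.0225]
mould 0.92 [ 0.6842 -0.1549  0.0115]
roller 0.84 [ 0.5311 -0.2209  0.0215]
dropper 0.78 [0.4476 0.247  0.104 ]
[[-0.005 -0.992  0.123  0.476]
 [-1.     0.008  0.028  0.017]
 [-0.029 -0.122 -0.992  0.949]
 [ 0.     0.     0.     1.   ]]
chest 0.72 [0.5593 0.1608 0.1321]
knob 0.65 [0.5906 0.0698 0.1461]
handle 0.87 [0.5663 0.0894 0.1308]
index 0.55 [0.571  0.0928 0.1283]
mark_0 0.89 [0.5887 0.0792 0.1447]
lid_hinge 0.88 [0.5687 0.0918 0.1329]
dropper 0.58 [0.4368 0.2786 0.0742]
{'time': 1.05, 'qpos': array([-1.32498667e+00,  2.86291925e-01,  1.57673143e+00,  2.94907643e-06,
        1.27862293e+00, -1.49967357e-01]), 'dq': array([-0.00065948,  0.00104813,  0.00038148, -0.00089316, -0.00095556,
        0.0001203 ]), 'joint_efforts': array([ 1.25354516e-03, -4.05974257e+01, -2.92947382e+01, -1.34702041e-04,
        4.90009661e-04, -1.05943533e-05]), 'eef_pos': array([ 0.26026996, -0.62276933,  0.25331321]), 'tcp_rot': array([ 9.80483965e-01,  1.96599068e-01,  1.25741689e-07, -2.68551832e-05]), 'contact_force': array([ 0.15942188,  0.13562808, -0.12331919]), 'wrist_torque': array([-0.02514225, -0.03805335,  0.01491805]), 'finger_force': 0.0, 'opening': 1.0008246067572242}
```

View pics/top.png

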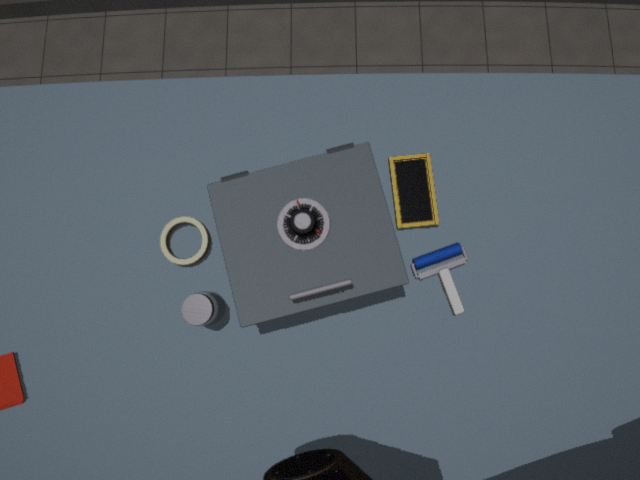

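View pics/side.png

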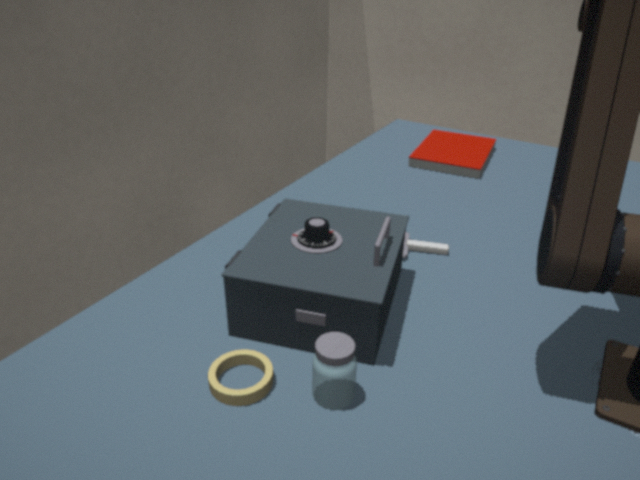

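The top view shows the chest's lid corners at about (207,185), (368,143), (409,287) and (241,326). The dial is at (303,224), with the red index near (297,202) and the red 0 near (318,233), and the handle runs (292,297)–(352,283). In the side view the jar is close to the chest's left front corner.

```bash
python3 - <<'E'
from h import *
from scipy.optimize import least_squares
c=ctrl.read_camera('top')
px=np.array([[207,185],[368,143],[409,287],[241,326],[303,224],[292,297],[352,283]],float)
L=np.array([[.13,.15,.131],[.13,-.15,.131],[-.13,-.15,.131],[-.13,.15,.131],[.015,0,.135],[-.105,.05,.169],[-.105,-.05,.169]])
def W(p): 
    Rz=R.from_euler('z',p[2]).as_matrix(); return L@Rz.T+[p[0],p[1],0]
f=least_squares(lambda p:(proj(c,W(p))-px).ravel(),[.58,.05,.2])
print(f.x,(proj(c,W(f.x))-px).round(1)); w=W(f.x);print(w.round(4))
im=c['color'].astype(int);x0,y0=270,195
red=(im[...,0]>im[...,1]+50)&(im[...,0]>im[...,2]+50);v,u=np.nonzero(red[190:260,265:340]);print([*zip(u+265,v+190)])
# angles of the red pixels round the dial, ccw from chest +x
P=ray(c,np.c_[u+265,v+190],.137)-w[4]
print(np.c_[u+265,v+190,np.degrees(np.arctan2(P[:,1],P[:,0])-f.x[2]).round(0),(np.hypot(P[:,0],P[:,1])*1000).round()])
# plan: TCP over dial
s=ctrl.get_state();Rt=R.from_quat(s['tcp_rot']).as_matrix();print(Rt.round(3));print((Rt.T@(np.r_[w[4][:2],.30]-s['eef_pos'])*1000).round(1))
E
```

```text
[0.58181141 0.05558932 0.24531555] [[ 2.   0.2]
 [ 0.7  1.1]
 [-1.3 -3.7]
 [ 0.5  0.1]
 [ 1.1  0.9]
 [-0.4  1.2]
 [-2.3  0.3]]
[[ 0.6715  0.2327  0.131 ]
 [ 0.7443 -0.0583  0.131 ]
 [ 0.4921 -0.1215  0.131 ]
 [ 0.4193  0.1695  0.131 ]
 [ 0.5964  0.0592  0.135 ]
 [ 0.4678  0.0786  0.169 ]
 [ 0.4921 -0.0184  0.169 ]]
[(np.int64(297), np.int64(200)), (np.int64(297), np.int64(201)), (np.int64(297), np.int64(202)), (np.int64(298), np.int64(202)), (np.int64(298), np.int64(203)), (np.int64(316), np.int64(229)), (np.int64(316), np.int64(230)), (np.int64(317), np.int64(230)), (np.int64(318), np.int64(230)), (np.int64(317), np.int64(231)), (np.int64(318), np.int64(231)), (np.int64(319), np.int64(231)), (np.int64(320), np.int64(231)), (np.int64(319), np.int64(232)), (np.int64(320), np.int64(232))]
[[ 297.  200.    2.   46.]
 [ 297.  201.    2.   45.]
 [ 297.  202.    3.   43.]
 [ 298.  202.    1.   42.]
 [ 298.  203.    1.   41.]
 [ 316.  229. -125.   22.]
 [ 316.  230. -129.   23.]
 [ 317.  230. -127.   25.]
 [ 318.  230. -126.   26.]
 [ 317.  231. -131.   26.]
 [ 318.  231. -129.   27.]
 [ 319.  231. -128.   29.]
 [ 320.  231. -126.   30.]
 [ 319.  232. -131.   29.]
 [ 320.  232. -129.   31.]]
[[ 0.923  0.386  0.   ]
 [ 0.386 -0.923 -0.   ]
 [ 0.     0.    -1.   ]]
[ 573.1 -499.7  -46.7]
```

Careful with the scale: shifts go in shares of 600 mm and turns go in shares of 90 degrees. That gives: 573 mm is 0.955, -500 mm is -0.8333, -80 degrees is -0.8889.

>>> send_rows:
  rows: "0 0 -0.8889 0.955 -0.8333 -0.0783 1;0 0 -0.8889 0.955 -0.8333 -0.0783 1;0 0 -0.8889 0.955 -0.8333 -0.0783 1;0 0 -0.8889 0.955 -0.8333 -0.0783 1;0 0 -0.8889 0.955 -0.8333 -0.0783 1;0 0 -0.8889 0.955 -0.8333 -0.0783 1;0 0 -0.8889 0.955 -0.8333 -0.0783 1;0 0 -0.8889 0.955 -0.8333 -0.0783 1"

```text
time: 2.1
eef_pos: [0.4813, -0.1732, 0.2847]
tcp_rot: [0.624, 0.782, 0.0, 0.001]
contact_force: [1.1, -1.0, -0.2]
opening: 1.003
finger_force: 0.0
```

```bash
cat >> h.py <<'E'
def tgt(P,yaw=None):
    s=ctrl.get_state();Rt=R.from_quat(s['tcp_rot']).as_matrix()
    print('t',s['time'],'pos',s['eef_pos'].round(4),'q',s['qpos'].round(3),'F',s['contact_force'].round(2),'M',s['wrist_torque'].round(2),'open',round(s['opening'],3))
    y=np.degrees(np.arctan2(Rt[1,0],Rt[0,0]));print('yaw',y.round(1),'shift',(Rt.T@(np.array(P)-s['eef_pos'])*1000).round(1))
E
python3 -c "
from h import *
tgt([.5964,.0592,.30])"
```

```text
t 2.1 pos [ 0.4813 -0.1732  0.2847] q [-0.544 -0.105  1.939  0.     1.306 -0.768] F [ 1.1  -0.98 -0.19] M [-0.   -0.03 -0.04] open 1.003
yaw 102.9 shift [201.  163.9 -15.3]
```

In the tool's units: 201 mm is 0.335, 164 mm is 0.2733, -85 degrees is -0.9444.

>>> send_rows:
  rows: "0 0 -0.9444 0.335 0.2733 -0.025 1;0 0 -0.9444 0.335 0.2733 -0.025 1;0 0 -0.9444 0.335 0.2733 -0.025 1;0 0 -0.9444 0.335 0.2733 -0.025 1;0 0 -0.9444 0.335 0.2733 -0.025 1;0 0 -0.9444 0.335 0.2733 -0.025 1;0 0 -0.9444 0.335 0.2733 -0.025 1;0 0 -0.9444 0.335 0.2733 -0.025 1"

```text
time: 3.1
eef_pos: [0.5966, 0.0572, 0.2992]
tcp_rot: [-0.07, 0.998, -0.0, 0.0]
contact_force: [1.1, 0.1, -0.6]
opening: 1.001
finger_force: 0.0
```

```bash
python3 - <<'E'
from h import *
tgt([.5964,.0592,.30])
c=ctrl.read_camera('wrist');save(c,'w1.png')
print(np.linalg.inv(c['extrinsics']).round(3))
look(c,['knob','index','mark_0','mark_12','handle'],1)
E
```

```text
t 3.1 pos [0.5966 0.0572 0.2992] q [-0.074  0.089  1.72  -0.     1.333 -1.784] F [ 1.08  0.11 -0.58] M [-0.04 -0.02  0.03] open 1.001
yaw -172.0 shift [-0.1  2.  -0.8]
[[-0.14   0.949  0.282  0.525]
 [ 0.99   0.134  0.04   0.048]
 [ 0.     0.285 -0.959  0.419]
 [ 0.     0.     0.     1.   ]]
knob 0.71 [0.5919 0.0614 0.1441]
index 0.71 [0.5641 0.0558 0.13  ]
mark_0 0.66 [0.5922 0.0601 0.1433]
mark_12 0.66 [0.5922 0.0601 0.1433]
handle 0.91 [0.5601 0.0582 0.1302]
```

View pics/w1.png

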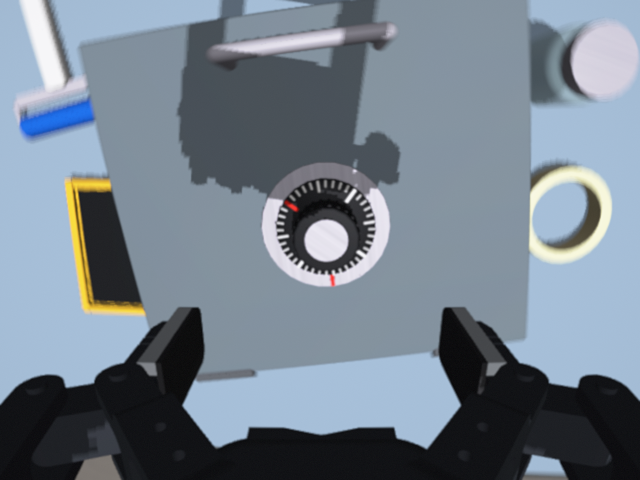

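The wrist view shows the ring spanning (262..390, 163..287) with the knob top at (326,241). The index is red at (333,280), the red 0 at (291,206), and the handle runs (222,52)–(390,33).

```bash
cat >> h.py <<'E'
def reds(c,ctr,z,yaw,rmax=.05):
    im=c['color'].astype(int);m=(im[...,0]>1.6*im[...,1])&(im[...,0]>1.6*im[...,2])&(im[...,0]>60)
    v,u=np.nonzero(m);P=ray(c,np.c_[u,v],z)-np.r_[ctr[:2],z];r=np.hypot(P[:,0],P[:,1]);a=np.arctan2(P[:,1],P[:,0])-yaw
    out=[]
    for lo,hi in((.018,.0355),(.0365,rmax)):
        k=(r>lo)&(r<hi)
        out.append((int(k.sum()),np.degrees(np.angle(np.exp(1j*a[k]).mean())).round(2) if k.any() else None))
    print('0mark,index (n,deg)',out); return out
E
python3 - <<'E'
from h import *
c=ctrl.read_camera('wrist')
for z in(.131,.135,.139):
    r=ray(c,[[262,225],[390,225],[326,163],[330,287]],z);print(z,r.round(4).tolist(),np.linalg.norm(r[0]-r[1]),np.linalg.norm(r[2]-r[3]))
g=cv2.cvtColor(c['color'],cv2.COLOR_RGB2GRAY)
m=np.uint8(g>195);m[:150]=0;m[300:]=0;m[:,:240]=0;m[:,400:]=0
n,l,s,ct=cv2.connectedComponentsWithStats(m)
for i in range(1,n):
    if s[i,4]>100: print(s[i],ct[i])
# knob top centre
for z in(.16,.165,.17):print(ray(c,[[326,241]],z).round(4))
print('handle',ray(c,[[222,52],[390,33]],.169).round(4))
print('corners',ray(c,[[82,45],[528,340]],.131).round(4))
for ctr in ([.597,.059],[.597,.0575]): reds(c,ctr,.136,.245)
im=c['color'].astype(int);mm=(im[...,0]>1.6*im[...,1])&(im[...,0]>1.6*im[...,2])&(im[...,0]>60);mm[:150]=0;mm[300:]=0;mm[:,:250]=0;mm[:,400:]=0
v,u=np.nonzero(mm);i=v>250
print(ray(c,[[u[i].mean(),v[i].min()],[u[i].mean(),v[i].max()],[u[~i].mean(),v[~i].mean()]],.135).round(4))
E
```

```text
0.131 [[0.6047, 0.0154, 0.131], [0.5923, 0.1085, 0.131], [0.554, 0.0558, 0.131], [0.6468, 0.0716, 0.131]] 0.09390001618386386 0.0941805117448516
0.135 [[0.6036, 0.0158, 0.135], [0.5914, 0.1076, 0.135], [0.5536, 0.0557, 0.135], [0.6451, 0.0712, 0.135]] 0.09259729026330374 0.09287389435703997
0.139 [[0.6025, 0.0163, 0.139], [0.5905, 0.1068, 0.139], [0.5531, 0.0556, 0.139], [0.6434, 0.0709, 0.139]] 0.09129456434274362 0.09156727696922821
[ 333  188   57   97 1575] [370.10031746 240.30666667]
[ 262  199   69   87 1550] [285.71612903 248.4683871 ]
[ 306  220   42   41 1359] [326.34216336 240.267844  ]
[[0.602 0.062 0.16 ]]
[[0.6005 0.0617 0.165 ]]
[[0.5991 0.0615 0.17  ]]
handle [[ 0.4944 -0.0132  0.169 ]
 [ 0.4717  0.0811  0.169 ]]
corners [[ 0.4947 -0.1194  0.131 ]
 [ 0.6732  0.2401  0.131 ]]
0mark,index (n,deg) [(90, np.float64(-127.98)), (43, np.float64(2.94))]
0mark,index (n,deg) [(90, np.float64(-129.42)), (43, np.float64(4.81))]
[[0.6345 0.0712 0.135 ]
 [0.6433 0.0724 0.135 ]
 [0.5866 0.0352 0.135 ]]
```

In the tool's units: 135 mm is 0.225, 125 mm is 0.2083, -42 degrees is -0.4667.

>>> send_rows:
  rows: "0 0 -0.4667 -0.0067 0.0067 0 1;0 0 -0.4667 -0.0067 0.0067 0 1;0 0 -0.4667 -0.0067 0.0067 0.0333 1;0 0 -0.4667 -0.0067 0.0067 0.1 1;0 0 -0.4667 -0.0067 0.0067 0.1667 1;0 0 -0.4667 -0.0067 0.0067 0.2083 1;0 0 -0.4667 -0.0067 0.0067 0.225 1;0 0 -0.4667 -0.0067 0.0067 0.225 1"
  grip_force: 40

```text
time: 4.45
eef_pos: [0.6, 0.0615, 0.164]
tcp_rot: [-0.42, 0.908, 0.0, -0.0]
contact_force: [0.1, -0.1, 0.0]
opening: 1.0
finger_force: 0.0
```

```bash
python3 - <<'E'
from h import *
tgt([.5998,.0618,.164])
c=ctrl.read_camera('wrist');save(c,'w2.png')
reds(c,[.5998,.0618],.136,.24)
E
```

```text
t 4.45 pos [0.6    0.0615 0.164 ] q [-0.066  0.218  1.83   0.     1.094 -2.503] F [ 0.09 -0.1   0.01] M [ 0.01 -0.01 -0.03] open 1.0
yaw -130.3 shift [-0.1  0.4  0. ]
0mark,index (n,deg) [(266, np.float64(-131.14)), (83, np.float64(-0.06))]
```

View pics/w2.png

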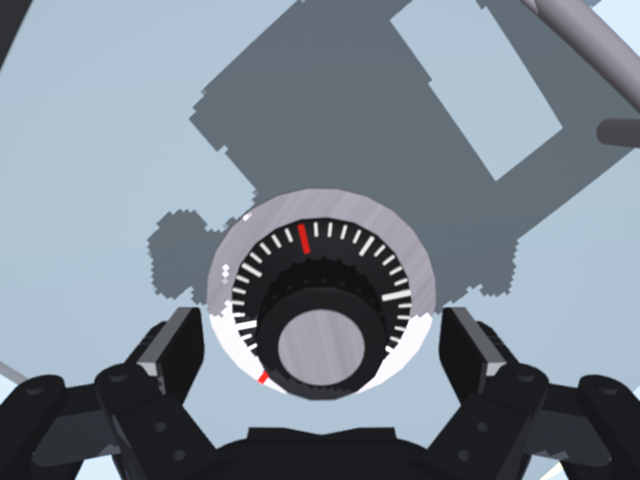

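The knob at (321,345) is centred between the pads. The red 0 is at (304,238) and the index at (264,377), so the dial reads about 25.4.

>>> send_rows:
  rows: "0 0 0 0 0 0 -1;0 0 0 0 0 0 -1;0 0 0 0 0 0 -1;0 0 0 0 0 0 -1"
  grip_force: 40

```text
time: 5.0
eef_pos: [0.6003, 0.0618, 0.1656]
tcp_rot: [-0.42, 0.908, 0.0, 0.0]
contact_force: [-3.0, 1.5, 4.8]
opening: 0.504
finger_force: 41.1
```

```bash
python3 - <<'E'
from h import *
tgt([.5998,.0618,.164])
c=ctrl.read_camera('wrist')
reds(c,[.5998,.0618],.136,.24); print(ctrl.get_state()['finger_force'])
E
```

```text
t 5.0 pos [0.6003 0.0618 0.1656] q [-6.600e-02  2.160e-01  1.829e+00  1.000e-03  1.095e+00 -2.504e+00] F [-3.02  1.53  4.85] M [ 0.28  0.5  -0.06] open 0.504
yaw -130.3 shift [0.3 0.4 1.6]
0mark,index (n,deg) [(256, np.float64(-131.5)), (88, np.float64(-0.3))]
41.06254756450653
```

In the tool's units: -3 mm is -0.005, 70 degrees is 0.7778.

>>> send_rows:
  rows: "0 0 0 0 0 -0.005 -1;0 0 0.1111 0 0 -0.005 -1;0 0 0.2222 0 0 -0.005 -1;0 0 0.3333 0 0 -0.005 -1;0 0 0.4444 0 0 -0.005 -1;0 0 0.5556 0 0 -0.005 -1;0 0 0.6667 0 0 -0.005 -1;0 0 0.7778 0 0 -0.005 -1"

```text
time: 6.05
eef_pos: [0.6006, 0.0603, 0.1658]
tcp_rot: [0.179, 0.984, -0.001, 0.001]
contact_force: [3.1, -3.3, -6.0]
opening: 0.502
finger_force: 42.8
```

```bash
python3 - <<'E'
from h import *
tgt([.5998,.0618,.167])
c=ctrl.read_camera('wrist')
reds(c,[.5998,.0618],.136,.24)
E
```

```text
t 6.05 pos [0.6006 0.0603 0.1658] q [-0.067  0.216  1.829 -0.003  1.094 -1.277] F [ 3.14 -3.33 -5.99] M [-0.34 -0.7   0.14] open 0.502
yaw 159.4 shift [ 1.3  1.1 -1.3]
0mark,index (n,deg) [(256, np.float64(159.47)), (66, np.float64(0.77))]
```

In the tool's units: 1 mm is 0.0017, 80 degrees is 0.8889.

>>> send_rows:
  rows: "0 0 0.1111 0 0 0.0017 -1;0 0 0.2222 0 0 0.0017 -1;0 0 0.3333 0 0 0.0017 -1;0 0 0.4444 0 0 0.0017 -1;0 0 0.5556 0 0 0.0017 -1;0 0 0.6667 0 0 0.0017 -1;0 0 0.7778 0 0 0.0017 -1;0 0 0.8889 0 0 0.0017 -1"

```text
time: 7.1
eef_pos: [0.5992, 0.0595, 0.1657]
tcp_rot: [0.769, 0.639, -0.003, 0.001]
contact_force: [-3.0, -5.1, 0.6]
opening: 0.504
finger_force: 43.3
```

In the tool's units: 80 degrees is 0.8889.

>>> send_rows:
  rows: "0 0 0.1111 0 0 0 -1;0 0 0.2222 0 0 0 -1;0 0 0.3333 0 0 0 -1;0 0 0.4444 0 0 0 -1;0 0 0.5556 0 0 0 -1;0 0 0.6667 0 0 0 -1;0 0 0.7778 0 0 0 -1;0 0 0.8889 0 0 0 -1"

```text
time: 8.1
eef_pos: [0.598, 0.0608, 0.1656]
tcp_rot: [1.0, -0.005, -0.003, 0.001]
contact_force: [-5.3, -2.4, 2.4]
opening: 0.496
finger_force: 43.6
```

In the tool's units: 40 degrees is 0.4444.

>>> send_rows:
  rows: "0 0 0.1111 0 0 0 -1;0 0 0.2222 0 0 0 -1;0 0 0.3333 0 0 0 -1;0 0 0.4444 0 0 0 -1;0 0 0.4444 0 0 0 -1;0 0 0.4444 0 0 0 1;0 0 0.4444 0 0 0 1;0 0 0.4444 0 0 0 1"

```text
time: 9.1
eef_pos: [0.6005, 0.0614, 0.1665]
tcp_rot: [0.939, -0.344, 0.001, -0.0]
contact_force: [-0.3, 0.6, 0.2]
opening: 1.003
finger_force: 0.0
```

```bash
python3 - <<'E'
from h import *
tgt([.6,.0613,.165])
c=ctrl.read_camera('wrist')
reds(c,[.6,.0613],.136,.24)
E
```

```text
t 9.1 pos [0.6005 0.0614 0.1665] q [-0.066  0.215  1.829 -0.     1.096  2.208] F [-0.26  0.59  0.17] M [ 0.04 -0.02 -0.01] open 1.003
yaw -40.3 shift [-0.3  0.4  1.5]
0mark,index (n,deg) [(252, np.float64(-40.57)), (165, np.float64(0.36))]
```

In the tool's units: 1 mm is 0.0017, -84 degrees is -0.9333.

>>> send_rows:
  rows: "0 0 -0.9333 0 0.0017 0 1;0 0 -0.9333 0 0.0017 0 1;0 0 -0.9333 0 0.0017 0 1;0 0 -0.9333 0 0.0017 0 1;0 0 -0.9333 0 0.0017 0 1;0 0 -0.9333 0 0.0017 0 1;0 0 -0.9333 0 0.0017 0 1;0 0 -0.9333 0 0.0017 0 1"

```text
time: 10.15
eef_pos: [0.5996, 0.0607, 0.1663]
tcp_rot: [0.927, 0.375, 0.0, 0.0]
contact_force: [0.3, -0.7, -0.1]
opening: 1.002
finger_force: 0.0
```

In the tool's units: -84 degrees is -0.9333.

>>> send_rows:
  rows: "0 0 -0.9333 0 0 0 1;0 0 -0.9333 0 0 0 1;0 0 -0.9333 0 0 0 1;0 0 -0.9333 0 0 0 1;0 0 -0.9333 0 0 0 1;0 0 -0.9333 0 0 0 1;0 0 -0.9333 0 0 0 1;0 0 -0.9333 0 0 0 1"

```text
time: 11.15
eef_pos: [0.5996, 0.0607, 0.1663]
tcp_rot: [0.438, 0.899, 0.0, 0.0]
contact_force: [0.1, -1.0, 0.1]
opening: 0.999
finger_force: 0.0
```

In the tool's units: -77 degrees is -0.8556.

>>> send_rows:
  rows: "0 0 -0.8556 0 0 0 1;0 0 -0.8556 0 0 0 1;0 0 -0.8556 0 0 0 1;0 0 -0.8556 0 0 0 1;0 0 -0.8556 0 0 0 1;0 0 -0.8556 0 0 0 1;0 0 -0.8556 0 0 0 1;0 0 -0.8556 0 0 0 1"

```text
time: 12.15
eef_pos: [0.5996, 0.0607, 0.1663]
tcp_rot: [-0.214, 0.977, -0.0, 0.0]
contact_force: [-0.3, 0.0, -0.2]
opening: 1.001
finger_force: 0.0
```

>>> send_rows:
  rows: "0 0 0 0 0 0 -1;0 0 0 0 0 0 -1;0 0 0 0 0 0 -1;0 0 0 0 0 0 -1"

```text
time: 12.65
eef_pos: [0.5994, 0.0607, 0.1665]
tcp_rot: [-0.214, 0.977, -0.0, 0.0]
contact_force: [-1.2, -0.7, 2.7]
opening: 0.497
finger_force: 40.9
```

```bash
python3 - <<'E'
from h import *
tgt([.6,.061,.166])
c=ctrl.read_camera('wrist')
reds(c,[.6,.0613],.136,.24)
E
```

```text
t 12.65 pos [0.5994 0.0607 0.1665] q [-0.067  0.214  1.831 -0.     1.097 -2.068] F [-1.21 -0.73  2.66] M [-0.03  0.12  0.  ] open 0.497
yaw -155.3 shift [-0.6 -0.   0.5]Traceback (most recent call last):
  File "<stdin>", line 4, in <module>
  File "h.py", line 28, in reds
    v,u=np.nonzero(m);P=ray(c,np.c_[u,v],z)-np.r_[ctr[:2],z];r=np.hypot(P[:,0],P[:,1]);a=np.arctan2(P[:,1],P[:,0])-yaw
                        ~~~^^^^^^^^^^^^^^^^
  File "h.py", line 19, in ray
    q=cv2.undistortPoints(np.float64(uv).reshape(-1,1,2),K(c),np.array(c['D'])).reshape(-1,2)
      ~~~~~~~~~~~~~~~~~~~^^^^^^^^^^^^^^^^^^^^^^^^^^^^^^^^^^^^^^^^^^^^^^^^^^^^^^
cv2.error: OpenCV(4.12.0) /io/opencv/modules/calib3d/src/undistort.dispatch.cpp:347: error: (-215:Assertion failed) CV_IS_MAT(_src) && CV_IS_MAT(_dst) && (_src->rows == 1 || _src->cols == 1) && (_dst->rows == 1 || _dst->cols == 1) && _src->cols + _src->rows - 1 == _dst->rows + _dst->cols - 1 && (CV_MAT_TYPE(_src->type) == CV_32FC2 || CV_MAT_TYPE(_src->type) == CV_64FC2) && (CV_MAT_TYPE(_dst->type) == CV_32FC2 || CV_MAT_TYPE(_dst->type) == CV_64FC2) in function 'cvUndistortPointsInternal'
```

In the tool's units: 80 degrees is 0.8889.

>>> send_rows:
  rows: "0 0 0.1111 0 0 0 -1;0 0 0.2222 0 0 0 -1;0 0 0.3333 0 0 0 -1;0 0 0.4444 0 0 0 -1;0 0 0.5556 0 0 0 -1;0 0 0.6667 0 0 0 -1;0 0 0.7778 0 0 0 -1;0 0 0.8889 0 0 0 -1"

```text
time: 13.7
eef_pos: [0.5994, 0.0606, 0.1665]
tcp_rot: [0.466, 0.885, -0.0, 0.0]
contact_force: [-1.2, -0.7, 1.5]
opening: 0.498
finger_force: 41.1
```

In the tool's units: 80 degrees is 0.8889.

>>> send_rows:
  rows: "0 0 0.1111 0 0 0 -1;0 0 0.2222 0 0 0 -1;0 0 0.3333 0 0 0 -1;0 0 0.4444 0 0 0 -1;0 0 0.5556 0 0 0 -1;0 0 0.6667 0 0 0 -1;0 0 0.7778 0 0 0 -1;0 0 0.8889 0 0 0 -1"

```text
time: 14.7
eef_pos: [0.5992, 0.0606, 0.1665]
tcp_rot: [0.926, 0.378, -0.0, 0.0]
contact_force: [-2.0, -2.5, 1.9]
opening: 0.498
finger_force: 41.1
```

In the tool's units: 40 degrees is 0.4444.

>>> send_rows:
  rows: "0 0 0.1111 0 0 0 -1;0 0 0.2222 0 0 0 -1;0 0 0.3333 0 0 0 -1;0 0 0.4111 0 0 0 -1;0 0 0.4444 0 0 0 -1;0 0 0.4444 0 0 0 -1"

```text
time: 15.45
eef_pos: [0.5992, 0.0607, 0.1664]
tcp_rot: [0.999, 0.041, -0.0, 0.0]
contact_force: [-2.4, -0.2, 2.8]
opening: 0.497
finger_force: 41.2
```

```bash
python3 - <<'E'
from h import *
tgt([.6,.061,.166])
c=ctrl.read_camera('wrist');save(c,'w3.png')
reds(c,[.6,.0613],.136,.24)
c=ctrl.read_camera('top');save(c,'t3.png')
reds(c,[.598,.0605],.136,.24)
E
```

```text
t 15.45 pos [0.5992 0.0607 0.1664] q [-0.067  0.213  1.831 -0.     1.098  1.422] F [-2.43 -0.21  2.79] M [-0.02  0.37  0.  ] open 0.497
yaw 4.7 shift [ 0.8 -0.2  0.4]
0mark,index (n,deg) [(0, None), (180, np.float64(1.18))]
0mark,index (n,deg) [(0, None), (0, None)]
```

View pics/w3.png

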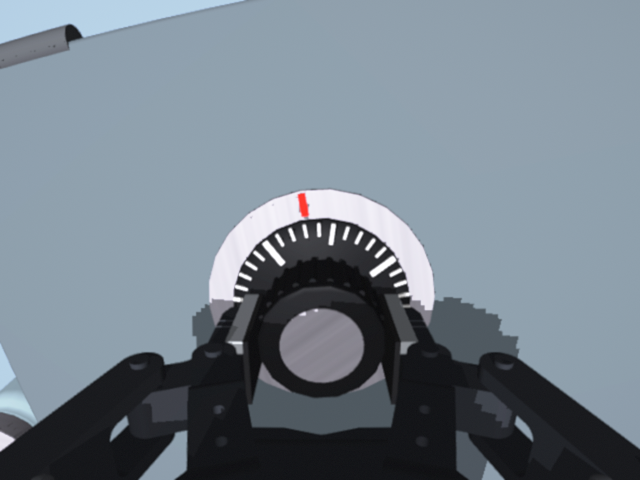

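The wrist view shows the index at (304,206), with the long marks 10 at (273,252) and 20 at (383,266) and the five mark 15 at (332,233). The dial therefore reads about 13.

```bash
cat >> h.py <<'E'
from scipy.signal import find_peaks
def ticks(c,ctr,yaw=.24,z=.136,lo=-50,hi=50):
    "angles (deg, ccw from chest +x) of white plate ticks, with length measure; and index"
    g=c['color'].astype(np.float32)
    A=np.radians(np.arange(lo,hi,.25));rr=np.arange(.022,.0352,.0005)
    P=np.stack([ctr[0]+rr[:,None]*np.cos(A+yaw),ctr[1]+rr[:,None]*np.sin(A+yaw),np.full((len(rr),len(A)),z)],-1)
    uv=proj(c,P.reshape(-1,3)).reshape(len(rr),len(A),2).astype(np.float32)
    s=cv2.remap(g,uv[...,0],uv[...,1],cv2.INTER_LINEAR)
    w=s.min(-1); p=w[-10:-4].mean(0); k,_=find_peaks(p,height=p.min()+.35*(p.max()-p.min()),distance=16)
    a=np.degrees(A)
    print([(float(a[i]),int((w[:,max(i-2,0):i+3].max(1)>110).sum())) for i in k])
    return a[k]
E
python3 - <<'E'
from h import *
c=ctrl.read_camera('wrist')
for ctr in([.6,.0613],[.5995,.0608]): ticks(c,ctr); o=reds(c,ctr,.136,.24)
E
```

```text
[(-45.5, 12), (-35.75, 13), (-26.0, 12), (-16.25, 18), (-6.25, 12), (3.25, 12), (13.0, 12), (22.75, 12), (33.25, 24), (41.75, 12)]
0mark,index (n,deg) [(0, None), (181, np.float64(1.18))]
[(-44.25, 12), (-34.5, 12), (-25.0, 12), (-15.25, 18), (-5.5, 12), (4.0, 12), (13.5, 12), (23.0, 12), (33.25, 24), (41.75, 11)]
0mark,index (n,deg) [(0, None), (181, np.float64(1.66))]
```

In the tool's units: 11 degrees is 0.1222.

>>> send_rows:
  rows: "0 0 0.0667 0 0 0 -1;0 0 0.1111 0 0 0 -1;0 0 0.1222 0 0 0 -1;0 0 0.1222 0 0 0 -1;0 0 0.1222 0 0 0 -1"

```text
time: 16.23
eef_pos: [0.5992, 0.0607, 0.1664]
tcp_rot: [0.999, -0.055, -0.0, 0.0]
contact_force: [-5.0, 0.2, 5.6]
opening: 0.499
finger_force: 41.4
```

```bash
python3 - <<'E'
from h import *
tgt([.6,.061,.166])
c=ctrl.read_camera('wrist')
ticks(c,[.6,.0613]); reds(c,[.6,.0613],.136,.24)
E
```

```text
t 16.225 pos [0.5992 0.0607 0.1664] q [-0.067  0.213  1.831 -0.     1.098  1.613] F [-4.98  0.19  5.6 ] M [-0.08  0.65  0.1 ] open 0.499
yaw -6.3 shift [ 0.7 -0.4  0.4]
[(-47.0, 13), (-37.25, 12), (-27.25, 18), (-17.5, 12), (-7.75, 12), (2.0, 12), (11.5, 12), (20.25, 25), (30.750000000000004, 12), (40.25, 12), (49.5, 11)]
0mark,index (n,deg) [(0, None), (179, np.float64(0.95))]
```

In the tool's units: -80 degrees is -0.8889.

>>> send_rows:
  rows: "0 0 -0.1111 0 0 0 -1;0 0 -0.2222 0 0 0 -1;0 0 -0.3333 0 0 0 -1;0 0 -0.4444 0 0 0 -1;0 0 -0.5556 0 0 0 -1;0 0 -0.6667 0 0 0 -1;0 0 -0.7778 0 0 0 -1;0 0 -0.8889 0 0 0 -1"

```text
time: 17.27
eef_pos: [0.5993, 0.0606, 0.1664]
tcp_rot: [0.799, 0.602, -0.0, -0.0]
contact_force: [-3.4, -1.2, 6.0]
opening: 0.499
finger_force: 41.5
```

In the tool's units: -61 degrees is -0.6778.

>>> send_rows:
  rows: "0 0 -0.1111 0 0 0 -1;0 0 -0.2222 0 0 0 -1;0 0 -0.3333 0 0 0 -1;0 0 -0.4444 0 0 0 -1;0 0 -0.5556 0 0 0 -1;0 0 -0.6444 0 0 0 -1;0 0 -0.6778 0 0 0 -1;0 0 -0.6778 0 0 0 -1"

```text
time: 18.27
eef_pos: [0.5994, 0.0606, 0.1664]
tcp_rot: [0.385, 0.923, -0.0, 0.0]
contact_force: [-3.2, -1.1, 4.6]
opening: 0.495
finger_force: 41.5
```

```bash
python3 - <<'E'
from h import *
tgt([.6,.061,.166])
c=ctrl.read_camera('wrist');save(c,'w4.png')
reds(c,[.6,.0613],.136,.24)
E
```

```text
t 18.275 pos [0.5994 0.0606 0.1664] q [-0.067  0.214  1.831 -0.     1.097 -0.847] F [-3.2  -1.13  4.64] M [-0.18  0.65  0.06] open 0.495
yaw 134.7 shift [-0.1  0.7  0.4]Traceback (most recent call last):
  File "<stdin>", line 4, in <module>
  File "h.py", line 28, in reds
    v,u=np.nonzero(m);P=ray(c,np.c_[u,v],z)-np.r_[ctr[:2],z];r=np.hypot(P[:,0],P[:,1]);a=np.arctan2(P[:,1],P[:,0])-yaw
                        ~~~^^^^^^^^^^^^^^^^
  File "h.py", line 19, in ray
    q=cv2.undistortPoints(np.float64(uv).reshape(-1,1,2),K(c),np.array(c['D'])).reshape(-1,2)
      ~~~~~~~~~~~~~~~~~~~^^^^^^^^^^^^^^^^^^^^^^^^^^^^^^^^^^^^^^^^^^^^^^^^^^^^^^
cv2.error: OpenCV(4.12.0) /io/opencv/modules/calib3d/src/undistort.dispatch.cpp:347: error: (-215:Assertion failed) CV_IS_MAT(_src) && CV_IS_MAT(_dst) && (_src->rows == 1 || _src->cols == 1) && (_dst->rows == 1 || _dst->cols == 1) && _src->cols + _src->rows - 1 == _dst->rows + _dst->cols - 1 && (CV_MAT_TYPE(_src->type) == CV_32FC2 || CV_MAT_TYPE(_src->type) == CV_64FC2) && (CV_MAT_TYPE(_dst->type) == CV_32FC2 || CV_MAT_TYPE(_dst->type) == CV_64FC2) in function 'cvUndistortPointsInternal'
```

View pics/w4.png

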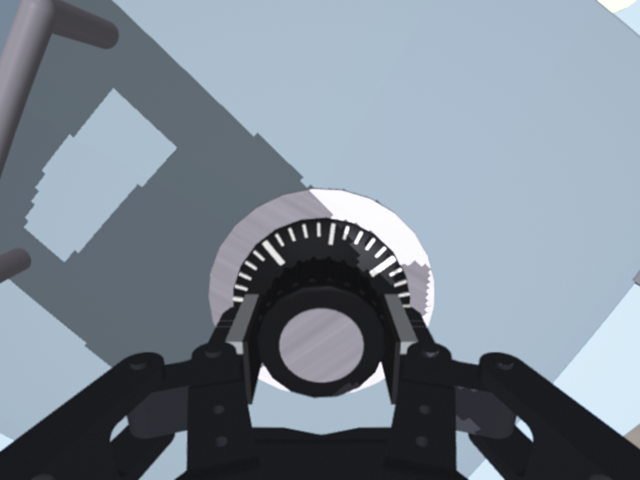

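The plate pattern in the jaws is identical to the earlier view, with 10 again at (273,252), so nothing slipped. The dial reads about 27.75, so I'll nudge it 2° more and then turn right.

In the tool's units: -2 degrees is -0.0222.

>>> send_rows:
  rows: "0 0 -0.0111 0 0 0 -1;0 0 -0.0222 0 0 0 -1;0 0 -0.0222 0 0 0 -1;0 0 -0.0222 0 0 0 -1"
  grip_force: 25

```text
time: 18.82
eef_pos: [0.5994, 0.0606, 0.1664]
tcp_rot: [0.369, 0.929, -0.0, 0.0]
contact_force: [-2.9, -2.0, 5.5]
opening: 0.501
finger_force: 41.5
```

In the tool's units: 22 degrees is 0.2444.

>>> send_rows:
  rows: "0 0 0.0444 0 0 0 -1;0 0 0.0889 0 0 0 -1;0 0 0.1333 0 0 0 -1;0 0 0.1778 0 0 0 -1;0 0 0.2111 0 0 0 -1;0 0 0.2333 0 0 0 -1;0 0 0.2444 0 0 0 -1"

```text
time: 19.7
eef_pos: [0.5994, 0.0606, 0.1664]
tcp_rot: [0.54, 0.842, -0.0, 0.0]
contact_force: [-2.8, -1.2, 5.1]
opening: 0.499
finger_force: 41.4
```

```bash
cat > m.py <<'E'
from h import *
tgt([.5994,.0606,.1664])
s=ctrl.get_state();print('tau6',s['joint_efforts'][5].round(3),'q6deg',np.degrees(s['qpos'][5]).round(2),'M',s['wrist_torque'].round(3))
E
python3 m.py
```

```text
t 19.7 pos [0.5994 0.0606 0.1664] q [-6.700e-02  2.140e-01  1.831e+00 -1.000e-03  1.097e+00 -4.970e-01] F [-2.84 -1.19  5.09] M [-0.18  0.59  0.1 ] open 0.499
yaw 114.6 shift [-0. -0.  0.]
tau6 0.024 q6deg -28.47 M [-0.176  0.592  0.101]
```

In the tool's units: 5 degrees is 0.0556.

>>> send_rows:
  rows: "0 0 0.0111 0 0 0 -1;0 0 0.0222 0 0 0 -1;0 0 0.0333 0 0 0 -1;0 0 0.0444 0 0 0 -1;0 0 0.0556 0 0 0 -1"

```text
time: 20.32
eef_pos: [0.5994, 0.0606, 0.1664]
tcp_rot: [0.576, 0.817, -0.0, 0.0]
contact_force: [-3.9, -1.2, 5.0]
opening: 0.498
finger_force: 41.4
```

```bash
python3 m.py
```

```text
t 20.325 pos [0.5994 0.0606 0.1664] q [-6.700e-02  2.140e-01  1.831e+00 -1.000e-03  1.097e+00 -4.100e-01] F [-3.93 -1.17  5.04] M [-0.23  0.65  0.08] open 0.498
yaw 109.6 shift [-0.  0.  0.]
tau6 0.011 q6deg -23.47 M [-0.233  0.649  0.078]
```

In the tool's units: 4 degrees is 0.0444.

>>> send_rows:
  rows: "0 0 0.0111 0 0 0 -1;0 0 0.0222 0 0 0 -1;0 0 0.0333 0 0 0 -1;0 0 0.0444 0 0 0 -1"

```text
time: 20.82
eef_pos: [0.5994, 0.0606, 0.1664]
tcp_rot: [0.604, 0.797, -0.0, 0.0]
contact_force: [-3.8, -1.6, 4.4]
opening: 0.5
finger_force: 41.4
```

```bash
python3 m.py
```

```text
t 20.825 pos [0.5994 0.0606 0.1664] q [-6.700e-02  2.140e-01  1.831e+00 -1.000e-03  1.097e+00 -3.400e-01] F [-3.82 -1.56  4.44] M [-0.22  0.65  0.04] open 0.5
yaw 105.6 shift [-0.  0. -0.]
tau6 0.02 q6deg -19.48 M [-0.225  0.646  0.039]
```

In the tool's units: 4 degrees is 0.0444.

>>> send_rows:
  rows: "0 0 0.0111 0 0 0 -1;0 0 0.0222 0 0 0 -1;0 0 0.0333 0 0 0 -1;0 0 0.0444 0 0 0 -1"

```text
time: 21.32
eef_pos: [0.5994, 0.0606, 0.1664]
tcp_rot: [0.632, 0.775, -0.0, 0.0]
contact_force: [-3.6, -0.8, 5.1]
opening: 0.501
finger_force: 41.4
```

```bash
python3 m.py
```

```text
t 21.325 pos [0.5994 0.0606 0.1664] q [-6.700e-02  2.140e-01  1.831e+00 -1.000e-03  1.097e+00 -2.700e-01] F [-3.56 -0.78  5.1 ] M [-0.15  0.62  0.08] open 0.501
yaw 101.6 shift [0. 0. 0.]
tau6 0.01 q6deg -15.47 M [-0.146  0.623  0.078]
```

In the tool's units: 4 degrees is 0.0444.

>>> send_rows:
  rows: "0 0 0.0111 0 0 0 -1;0 0 0.0222 0 0 0 -1;0 0 0.0333 0 0 0 -1;0 0 0.0444 0 0 0 -1"

```text
time: 21.82
eef_pos: [0.5994, 0.0606, 0.1664]
tcp_rot: [0.659, 0.752, -0.0, 0.0]
contact_force: [-3.7, -0.5, 5.7]
opening: 0.498
finger_force: 41.5
```

```bash
python3 m.py
```

```text
t 21.825 pos [0.5994 0.0606 0.1664] q [-0.067  0.214  1.831 -0.     1.097 -0.2  ] F [-3.69 -0.51  5.72] M [-0.17  0.58  0.04] open 0.498
yaw 97.6 shift [ 0.  0. -0.]
tau6 -0.061 q6deg -11.46 M [-0.171  0.579  0.038]
```

In the tool's units: 2 degrees is 0.0222.

>>> send_rows:
  rows: "0 0 0.0078 0 0 0 -1;0 0 0.0156 0 0 0 -1;0 0 0.0222 0 0 0 -1"

```text
time: 22.2
eef_pos: [0.5994, 0.0606, 0.1664]
tcp_rot: [0.672, 0.741, -0.0, 0.0]
contact_force: [-3.5, -0.7, 4.9]
opening: 0.501
finger_force: 41.5
```

```bash
python3 m.py
```

```text
t 22.2 pos [0.5994 0.0606 0.1664] q [-0.067  0.214  1.831 -0.     1.097 -0.165] F [-3.46 -0.75  4.93] M [-0.18  0.66 -0.07] open 0.501
yaw 95.6 shift [-0.  0. -0.]
tau6 -0.09 q6deg -9.46 M [-0.175  0.655 -0.072]
```

In the tool's units: 2 degrees is 0.0222.

>>> send_rows:
  rows: "0 0 0.0078 0 0 0 -1;0 0 0.0156 0 0 0 -1;0 0 0.0222 0 0 0 -1"

```text
time: 22.58
eef_pos: [0.5993, 0.0606, 0.1664]
tcp_rot: [0.684, 0.729, -0.0, 0.0]
contact_force: [-3.9, -1.8, 6.3]
opening: 0.501
finger_force: 41.5
```

```bash
python3 m.py
```

```text
t 22.575 pos [0.5993 0.0606 0.1664] q [-0.067  0.214  1.831 -0.     1.097 -0.13 ] F [-3.86 -1.76  6.29] M [-0.2   0.69  0.04] open 0.501
yaw 93.6 shift [-0.   0.1 -0. ]
tau6 -0.024 q6deg -7.46 M [-0.204  0.694  0.041]
```

In the tool's units: 1 degrees is 0.0111.

>>> send_rows:
  rows: "0 0 0.0056 0 0 0 -1;0 0 0.0111 0 0 0 -1;0 0 0.0111 0 0 0 -1"

```text
time: 22.95
eef_pos: [0.5994, 0.0606, 0.1664]
tcp_rot: [0.691, 0.723, -0.0, 0.0]
contact_force: [-4.1, -1.8, 4.9]
opening: 0.501
finger_force: 41.5
```

```bash
python3 m.py
```

```text
t 22.95 pos [0.5994 0.0606 0.1664] q [-0.067  0.214  1.831 -0.     1.097 -0.113] F [-4.09 -1.81  4.94] M [-0.24  0.65 -0.04] open 0.501
yaw 92.6 shift [0. 0. 0.]
tau6 -0.025 q6deg -6.48 M [-0.237  0.648 -0.044]
```

In the tool's units: 1 degrees is 0.0111.

>>> send_rows:
  rows: "0 0 0.0056 0 0 0 -1;0 0 0.0111 0 0 0 -1;0 0 0.0111 0 0 0 -1"

```text
time: 23.32
eef_pos: [0.5993, 0.0606, 0.1664]
tcp_rot: [0.697, 0.717, -0.0, -0.0]
contact_force: [-3.1, -1.6, 5.1]
opening: 0.502
finger_force: 41.5
```

```bash
python3 m.py
```

```text
t 23.325 pos [0.5993 0.0606 0.1664] q [-0.067  0.214  1.831 -0.     1.097 -0.096] F [-3.1  -1.63  5.13] M [-0.17  0.66 -0.09] open 0.502
yaw 91.6 shift [ 0.   0.1 -0. ]
tau6 -0.025 q6deg -5.48 M [-0.171  0.664 -0.091]
```

In the tool's units: 1.5 degrees is 0.0167.

>>> send_rows:
  rows: "0 0 0.0056 0 0 0 -1;0 0 0.0111 0 0 0 -1;0 0 0.0167 0 0 0 -1"

```text
time: 23.7
eef_pos: [0.5993, 0.0606, 0.1664]
tcp_rot: [0.706, 0.708, -0.0, 0.0]
contact_force: [-3.3, -1.0, 4.9]
opening: 0.5
finger_force: 41.5
```

```bash
python3 m.py
```

```text
t 23.7 pos [0.5993 0.0606 0.1664] q [-0.067  0.214  1.831 -0.     1.097 -0.069] F [-3.26 -1.04  4.86] M [-0.22  0.66  0.12] open 0.5
yaw 90.1 shift [-0.   0.1 -0. ]
tau6 -0.006 q6deg -3.98 M [-0.223  0.657  0.121]
```

In the tool's units: 0.7 degrees is 0.0078.

>>> send_rows:
  rows: "0 0 0.0033 0 0 0 -1;0 0 0.0078 0 0 0 -1;0 0 0.0078 0 0 0 -1"

```text
time: 24.08
eef_pos: [0.5993, 0.0606, 0.1664]
tcp_rot: [0.711, 0.704, -0.0, 0.0]
contact_force: [-3.5, -0.6, 6.0]
opening: 0.5
finger_force: 41.5
```

```bash
python3 m.py
```

```text
t 24.075 pos [0.5993 0.0606 0.1664] q [-0.067  0.214  1.831 -0.     1.097 -0.057] F [-3.53 -0.59  6.03] M [-0.22  0.63  0.02] open 0.5
yaw 89.4 shift [0.  0.1 0. ]
tau6 -0.027 q6deg -3.28 M [-0.223  0.626  0.019]
```

In the tool's units: 1.5 degrees is 0.0167.

>>> send_rows:
  rows: "0 0 0.0056 0 0 0 -1;0 0 0.0111 0 0 0 -1;0 0 0.0167 0 0 0 -1"

```text
time: 24.45
eef_pos: [0.5993, 0.0606, 0.1664]
tcp_rot: [0.72, 0.694, -0.0, 0.0]
contact_force: [-3.6, -1.6, 5.0]
opening: 0.502
finger_force: 41.5
```

```bash
python3 m.py
```

```text
t 24.45 pos [0.5993 0.0606 0.1664] q [-0.067  0.214  1.831 -0.     1.097 -0.031] F [-3.55 -1.63  4.99] M [-0.2   0.65 -0.02] open 0.502
yaw 87.9 shift [0.  0.1 0. ]
tau6 -0.006 q6deg -1.78 M [-0.198  0.65  -0.019]
```

In the tool's units: 1.5 degrees is 0.0167.

>>> send_rows:
  rows: "0 0 0.0056 0 0 0 -1;0 0 0.0111 0 0 0 -1;0 0 0.0167 0 0 0 -1"

```text
time: 24.82
eef_pos: [0.5993, 0.0605, 0.1664]
tcp_rot: [0.729, 0.685, -0.0, 0.0]
contact_force: [-3.3, -1.5, 5.5]
opening: 0.503
finger_force: 41.5
```

```bash
python3 m.py
```

```text
t 24.825 pos [0.5993 0.0605 0.1664] q [-6.700e-02  2.140e-01  1.831e+00 -1.000e-03  1.097e+00 -6.000e-03] F [-3.31 -1.51  5.47] M [-0.18  0.64  0.23] open 0.503
yaw 86.5 shift [0.1 0.  0. ]
tau6 0.194 q6deg -0.32 M [-0.179  0.64   0.229]
```

In the tool's units: 0.3 degrees is 0.0033.

>>> send_rows:
  rows: "0 0 0.0033 0 0 0 -1;0 0 0.0033 0 0 0 -1"

```text
time: 25.08
eef_pos: [0.5994, 0.0606, 0.1664]
tcp_rot: [0.73, 0.683, -0.0, 0.0]
contact_force: [-3.2, -2.3, 4.8]
opening: 0.501
finger_force: 41.5
```

```bash
python3 m.py
```

```text
t 25.075 pos [0.5994 0.0606 0.1664] q [-6.700e-02  2.140e-01  1.831e+00 -1.000e-03  1.097e+00 -1.000e-03] F [-3.19 -2.28  4.81] M [-0.17  0.64  0.21] open 0.501
yaw 86.2 shift [0. 0. 0.]
tau6 0.23 q6deg -0.04 M [-0.174  0.64   0.212]
```

In the tool's units: 0.4 degrees is 0.0044.

>>> send_rows:
  rows: "0 0 0.0044 0 0 0 -1;0 0 0.0044 0 0 0 -1"

```text
time: 25.32
eef_pos: [0.5993, 0.0606, 0.1664]
tcp_rot: [0.732, 0.681, -0.0, 0.0]
contact_force: [-3.9, -1.2, 5.1]
opening: 0.496
finger_force: 41.5
```

```bash
python3 m.py
```

```text
t 25.325 pos [0.5993 0.0606 0.1664] q [-6.700e-02  2.140e-01  1.831e+00 -1.000e-03  1.097e+00  6.000e-03] F [-3.95 -1.15  5.15] M [-0.17  0.62  0.3 ] open 0.496
yaw 85.8 shift [0.  0.1 0. ]
tau6 0.332 q6deg 0.34 M [-0.171  0.622  0.299]
```

The torque climbs steadily with no further travel, at about 22.3 and after the drop, so the dial is blocked. I'll let go and take the handle.

In the tool's units: -135 mm is -0.225, -130 mm is -0.2167, -18 degrees is -0.2.

>>> send_rows:
  rows: "0 0 0 0 0 0 1;0 0 0 0 0 0 1;0 0 0 0 0 0 1;0 0 0 0 0 -0.05 1;0 0 0 0 0 -0.1333 1;0 0 -0.1 0 0 -0.2167 1;0 0 -0.2 0 0 -0.225 1;0 0 -0.2 0 0 -0.225 1"

```text
time: 26.32
eef_pos: [0.5998, 0.0608, 0.3022]
tcp_rot: [0.618, 0.786, 0.001, 0.001]
contact_force: [-0.6, -0.6, -1.5]
opening: 0.999
finger_force: 0.0
```

```bash
python3 - <<'E'
from h import *
tgt([.483,.0325,.23])
c=ctrl.read_camera('wrist');save(c,'w5.png')
E
```

```text
t 26.325 pos [0.5998 0.0608 0.3022] q [-0.067  0.094  1.709  0.     1.336 -0.306] F [-0.63 -0.59 -1.49] M [ 0.01 -0.01  0.01] open 0.999
yaw 103.7 shift [ 1.000e-01 -1.203e+02  7.190e+01]
```

View pics/w5.png

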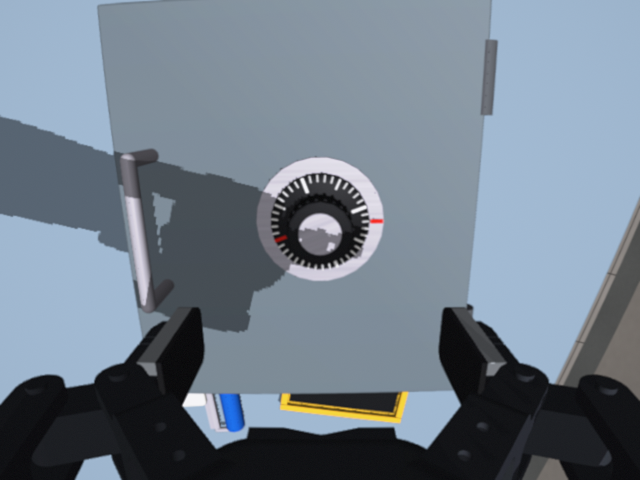

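The wrist view shows the knob released at (319,235), with the red 0 at (280,239) and the index at (376,221). The handle bar runs (128,158)–(149,305).

```bash
python3 - <<'E'
from h import *
c=ctrl.read_camera('wrist')
r=ray(c,[[127,157],[148,307]],.169);print(r.round(4),r.mean(0).round(4),np.linalg.norm(r[0]-r[1]),np.degrees(np.arctan2(-(r[0]-r[1])[0],(r[0]-r[1])[1])))
tgt(r.mean(0)+[0,0,.071])
E
```

```text
[[ 0.4696  0.083   0.169 ]
 [ 0.4948 -0.0163  0.169 ]] [0.4822 0.0333 0.169 ] 0.10243045099700328 14.214501708534169
t 26.425 pos [0.599  0.0608 0.2999] q [-0.067  0.095  1.712  0.     1.336 -0.305] F [-0.65 -0.42 -0.77] M [-0.02  0.05 -0.02] open 1.001
yaw 103.6 shift [   0.7 -119.8   60.1]
```

>>> send_rows:
  rows: "0 0 0 0 -0.1 0.0167 1;0 0 0 0 -0.2 0.05 1;0 0 0 0 -0.2 0.05 1;0 0 0 0 -0.2 0.1167 1;0 0 0 0 -0.2 0.1833 1;0 0 0 0 -0.2 0.2133 1;0 0 0 0 -0.2 0.2133 1"

```text
time: 27.3
eef_pos: [0.4826, 0.0323, 0.172]
tcp_rot: [0.617, 0.787, -0.001, -0.001]
contact_force: [0.0, -0.8, 0.3]
opening: 0.998
finger_force: 0.0
```

>>> send_rows:
  rows: "0 0 0 0 0 0 -1;0 0 0 0 0 0 -1;0 0 0 0 0 0 -1;0 0 0 0 0 0 -1;0 0 0 0 0 0 -1;0 0 0 0 0 0 -1;0 0 0 0 0 0 -1"
  grip_force: 40

```text
time: 28.18
eef_pos: [0.4828, 0.0321, 0.1737]
tcp_rot: [0.617, 0.787, -0.0, -0.0]
contact_force: [-4.2, 0.0, 5.3]
opening: 0.096
finger_force: 39.3
```

```bash
python3 m.py
```

```text
t 28.175 pos [0.4828 0.0321 0.1737] q [-0.144 -0.058  2.106 -0.     1.093 -0.384] F [-4.15  0.    5.27] M [-0.06  0.59  0.13] open 0.096
yaw 103.8 shift [-1.000e-01  1.201e+02  7.300e+00]
tau6 0.105 q6deg -22.01 M [-0.062  0.586  0.127]
```

In the tool's units: -6 mm is -0.01, -4 mm is -0.0067.

>>> send_rows:
  rows: "0 0 0 0 0 -0.0033 -1;0 0 0 0 0.0017 -0.0067 -1;0 0 0 0 0.0017 -0.01 -1;0 0 0 0 0.0017 -0.01 -1"

```text
time: 28.68
eef_pos: [0.4835, 0.0323, 0.1781]
tcp_rot: [0.617, 0.787, -0.0, -0.0]
contact_force: [3.8, -1.9, -11.7]
opening: 0.102
finger_force: 38.8
```

```bash
python3 - <<'E'
import numpy as np
exec(open('m.py').read())
for d in range(0,56,3):
    t=np.radians(d);print(d,((.235-.2391*np.cos(.1851+t))*1000).round(1),((.2391*np.sin(.1851+t)-.044)*1000).round(1),end='; ')
E
```

```text
t 28.675 pos [0.4835 0.0323 0.1781] q [-0.143 -0.062  2.101 -0.     1.103 -0.383] F [  3.84  -1.89 -11.73] M [-0.34 -0.53  0.1 ] open 0.102
yaw 103.8 shift [-1.000e-01  1.193e+02  1.160e+01]
tau6 0.104 q6deg -21.96 M [-0.336 -0.528  0.104]
0 -0.0 0.0; 3 2.6 12.2; 6 5.9 24.3; 9 9.8 36.2; 12 14.3 47.9; 15 19.4 59.3; 18 25.1 70.5; 21 31.4 81.3; 24 38.2 91.8; 27 45.6 101.9; 30 53.5 111.6; 33 61.9 120.9; 36 70.7 129.7; 39 80.1 138.1; 42 89.8 146.0; 45 99.9 153.3; 48 110.4 160.1; 51 121.3 166.3; 54 132.5 172.0;
```

In the tool's units: -6 mm is -0.01, -3 mm is -0.005.

>>> send_rows:
  rows: "0 0 0 0 0.0017 -0.005 -1;0 0 0 0 0.0017 -0.01 -1;0 0 0 0 0.0017 -0.01 -1"

```text
time: 29.05
eef_pos: [0.485, 0.0327, 0.1854]
tcp_rot: [0.617, 0.787, 0.0, 0.0]
contact_force: [4.3, -2.5, -10.5]
opening: 0.097
finger_force: 39.0
```

```bash
python3 m.py
```

```text
t 29.05 pos [0.485  0.0327 0.1854] q [-0.142 -0.068  2.093  0.     1.116 -0.382] F [  4.25  -2.54 -10.47] M [-0.27 -0.5   0.12] open 0.097
yaw 103.8 shift [-1.000e-01  1.177e+02  1.910e+01]
tau6 0.099 q6deg -21.91 M [-0.274 -0.501  0.121]
```

In the tool's units: -90 mm is -0.15, -79.5 mm is -0.1325.

>>> send_rows:
  rows: "0 0 0 0 0.0058 -0.02 -1;0 0 0 0 0.0125 -0.04 -1;0 0 0 0 0.02 -0.06 -1;0 0 0 0 0.0283 -0.0783 -1;0 0 0 0 0.0375 -0.0975 -1;0 0 0 0 0.0483 -0.115 -1;0 0 0 0 0.0592 -0.1325 -1;0 0 0 0 0.0717 -0.15 -1"

```text
time: 30.05
eef_pos: [0.5254, 0.0431, 0.2756]
tcp_rot: [0.617, 0.787, -0.002, -0.002]
contact_force: [-4.5, -2.1, -10.0]
opening: 0.101
finger_force: 38.7
```

```bash
python3 m.py
```

```text
t 30.05 pos [0.5254 0.0431 0.2756] q [-1.100e-01 -5.700e-02  1.911e+00 -1.000e-03  1.293e+00 -3.510e-01] F [ -4.54  -2.06 -10.03] M [-0.53  0.94  0.12] open 0.101
yaw 103.8 shift [ -0.8  76.6 108.8]
tau6 0.091 q6deg -20.11 M [-0.531  0.935  0.119]
```

In the tool's units: 76 mm is 0.1267, 65 mm is 0.1083.

>>> send_rows:
  rows: "0 0 0 0 0.0133 -0.0158 -1;0 0 0 0 0.0275 -0.0317 -1;0 0 0 0 0.0417 -0.0467 -1;0 0 0 0 0.0575 -0.06 -1;0 0 0 0 0.0733 -0.0733 -1;0 0 0 0 0.0908 -0.0858 -1;0 0 0 0 0.1083 -0.0967 -1;0 0 0 0 0.1267 -0.1075 -1"

```text
time: 31.05
eef_pos: [0.5987, 0.0619, 0.3431]
tcp_rot: [0.617, 0.787, -0.001, -0.003]
contact_force: [-12.4, -1.6, 0.3]
opening: 0.099
finger_force: 39.1
```

>>> send_rows:
  rows: "0 0 0 0 0 0 -1;0 0 0 0 0 0 -1"

```text
time: 31.3
eef_pos: [0.6003, 0.0623, 0.3441]
tcp_rot: [0.617, 0.787, 0.001, -0.0]
contact_force: [-6.0, 0.6, 0.7]
opening: 0.1
finger_force: 40.0
```

```bash
python3 m.py; python3 -c "
from h import *
save(ctrl.read_camera('side'),'s6.png')"
```

```text
t 31.3 pos [0.6003 0.0623 0.3441] q [-0.066  0.074  1.656  0.002  1.411 -0.307] F [-5.98  0.6   0.65] M [-0.04  1.07  0.09] open 0.1
yaw 103.8 shift [ -1.8  -1.5 177.7]
tau6 0.096 q6deg -17.59 M [-0.042  1.072  0.094]
```

View pics/s6.png

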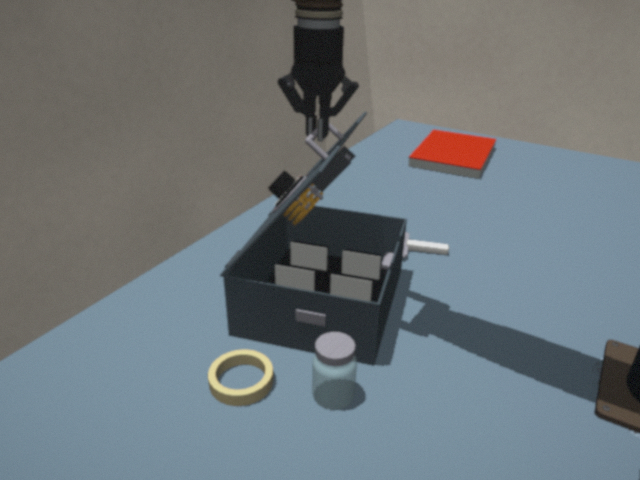

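The side view shows the lid standing open at about 50°, with the gripper holding the bar at (318,140). I'll open the fingers only a little, to stay off the lid, and withdraw straight up.

In the tool's units: -80 mm is -0.1333, -45 mm is -0.075.

>>> send_rows:
  rows: "0 0 0 0 0 0 -0.4;0 0 0 0 0 0 -0.4;0 0 0 0 0 0 -0.4;0 0 0 0 0 -0.0083 -0.4;0 0 0 0 0 -0.0333 -0.4;0 0 0 0 0 -0.075 -0.4;0 0 0 0 0 -0.1333 -0.4;0 0 0 0 0 -0.1333 -0.4"

```text
time: 32.35
eef_pos: [0.6014, 0.061, 0.4252]
tcp_rot: [0.617, 0.787, 0.003, 0.004]
contact_force: [0.2, 0.6, -0.1]
opening: 0.302
finger_force: 0.0
```

```bash
python3 m.py; python3 -c "
from h import *
c=ctrl.read_camera('side');save(c,'s7.png')
c=ctrl.read_camera('top');look(c,['tape','mould','roller','dropper'],1)"
```

```text
t 32.35 pos [0.6014 0.061  0.4252] q [-0.067  0.049  1.538  0.     1.545 -0.307] F [ 0.16  0.56 -0.12] M [ 0.03 -0.02  0.02] open 0.302
yaw 103.8 shift [  0.8  -4.3 258.8]
tau6 0.0 q6deg -17.6 M [ 0.034 -0.018  0.018]
tape 0.72 [ 0.619  -0.0143  0.2532]
mould 0.95 [ 0.6901 -0.1605  0.0107]
roller 0.9 [ 0.5316 -0.219   0.0188]
```

View pics/s7.png

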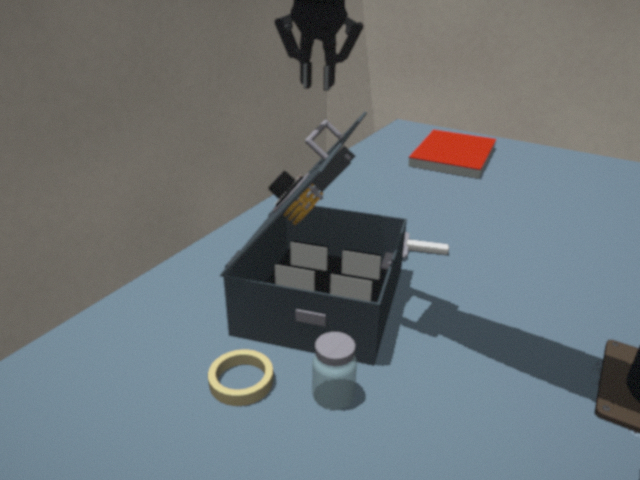

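The lid stands open, the gripper is clear at (318,70), and the tape and jar show at the same pixels as before. The mould and roller measure within a few mm of their first positions, so I'll hand in.

```bash
python3 -c "
from plant import ctrl
print(ctrl.sign_off())"
```

```text
the job is handed in; nothing more can be done
None
```

The chest is unlocked and its lid stands open at about 50°, let go, with the things around it not visibly moved; the job is handed in at about 32 s, and no verdict came back.

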